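# Strip the agitator head: left-hand shaft nut, then nest the L arms in the wash pan

### The arm

A 6-joint arm with a two-finger parallel gripper is mounted at the origin on a cart in front of the work surface, level with it; the furniture and walls round the work are solid. World frame = base frame: x ahead of the robot, y to its left, z up, the work surface at z = 0. Lengths are in m, angles in rad, forces in N, time in s.
With the tool pointing down it reaches from about 0.325 to 0.925 m from the base axis. Payload 3.1 kg.
Tool frame: the origin (TCP) lies on the mounting face of the last link; the fingertips stand 173 mm ahead of it and the grasp point (between the pads) lies grip_point_offset ahead of it (grip_point_offset is the distance from the TCP to the grasp point, in m); z points along the fingers, y is the direction in which the jaws open and shut (so a half turn about z gives the same grasp; the last joint's range is limited). The gripper opens to 85 mm and grips with 20 to 120 N. Pads are 22 mm wide; open, the fingers measure 114 mm over their backs; the gripper's body (76 mm by 85 mm) begins 54 mm behind the grasp point. The pads swing forward as they close: fully open they stand 13 mm farther back than shut.
Start: joints at [1.074, 0.217, 1.613, -0, 1.311, -0.112], TCP at [0.235, 0.579, 0.405] pointing down, gripper open.
Joint ranges: [-2.75, 2.75], [-0.78, 2.1], [0.31, 2.55], [-1.13, 4.27], [0.13, 2.63], [-2.58, 2.58]. Speed limits (rad/s): [2.79, 2.79, 3.14, 3.14, 3.14, 3.14].

### API

Orientations are given as a unit quaternion [w, x, y, z].
In Python, from plant import sense, read_camera, close_job, grip_point_offset gives the robot as it stands.
- The arm moves only by the tool drive_tool, never from a script. Its argument "rows" is a list of rows, each a list of 2 entries, a list of its own where there are three numbers: the shift along the world's x, y, z in m, then the turn about the world's z in degrees. In form: [[[tx, ty, tz], roll], ...]. A call has 1 to 12 rows; each row is the pose to reach, as a shift and turn from the pose commanded when the call began; what a row does not reach only later rows make up. A row lasts 1/12 s, in which the tool goes at most 41.7 mm and 7.16 degrees, less where a joint would pass 70% of its speed; a pose out of reach is approached as far as the arm can. A call with a gripper value outside its range is refused whole. "jaw" is the finger opening in m, from 0 to 0.0854, set as the call begins (left out, the last holds). The fingers move at their own pace and stop on an object; "newtons" is the grip in N (left out, the last holds). Time passes only in rows, so rows that repeat a pose let the fingers close. It gives the time, the measured TCP pose, the force and the opening at its end, in the units of the state.
- sense(): the state, without advancing time (a new reading comes with each control period).
- read_camera(name): name is "scene" or "top" or "wrist"; returns a dict with "image" (420x560x3 uint8, blue, green, red), "range_z" (420x560 float32, m along the optical axis (not along the pixel's ray), 0 where there is no reading), "K" (3x3 intrinsics, pixels), "rvec" (rotation vector, rad) and "tvec" (3), from world to camera coordinates, as OpenCV has them. Camera axes: x right, y down, z forward; pixel columns grow to the right and rows downward; lengths in m; the calibration is good to about 2 mm. The wrist camera is an equidistant fisheye: a pixel r from the principal point sees the ray r / f radians off the axis. A picture is of the moment at which its call begins.
- close_job(): hands the job in, once; it reports no verdict.
The state is a dict: "t": time; "joints": joint angles; "joint_vel": joint speeds; "joint_torque": joint torques, N m; "ee_pos": TCP position; "eef_rot": TCP orientation; "force": force on the tool from outside, world axes, zero at the start; "moment": the same for the moment, N m; "gripper_width": finger opening in m.
Only numpy, scipy, OpenCV 4.12 (cv2) and the standard library are available. Lean on these libraries where they do the work, as an engineer would, in place of code of your own. Each camera call takes 0.05 s, during which the arm holds its last target. There are 200 camera calls.

### The job

Strip the powder filler's agitator head for washing. First wet the thread: push the nozzle cap of the oil canister all the way down and let it spring back up; only then undo the shaft nut, which has a left-hand thread, by one full turn (it stays on the shaft; never run it tight). Then draw every L-shaped stirrer arm straight outward from under the clamp plate and pile them all in the middle of the flat wash pan, flat one on another with the long legs in line and the toes pointing in alternating, opposite directions, so that the thick toes do not make the pile lean; leave the gasket ring, the pipe clamp and the spanner where they are.

Things in the scene. Friction and masses are not known exactly. Their poses are not given: they have to be found in the camera images.
- stand: agitator head on a fixed grey bench post; origin on the shaft axis at the bench. Its aluminium carrier disc is 190 mm across, top 57 mm above the bench; five grooves run out from the shaft, the first along the stand's +x, the rest every 72 degrees. Each may hold one stirrer arm (three to five present), lying on the disc, foot under the clamp plate, origin 74 mm from the shaft axis
- clamp_plate: steel disc, 94 mm across, 6 mm thick, above the feet of the arms; origin at its underside; does not turn, rises and falls with the nut. Five pins under it, 4.5 mm long, sit in the foot holes and lock the arms. After a full turn they are clear: slide an arm level, straight outward by 40 mm, then it is out from under the plate and can be lifted
- shaft_nut (a joint): turn of the hexagonal shaft nut in rad, growing as it loosens. LEFT-HAND thread: loosens CLOCKWISE seen from above; anticlockwise runs it tight (0 = tight; starts at 0.25 to 0.6; loose end stop 8.2). Captive, stays on the shaft, stays where it is left; rises 1.27 mm per rad (8 mm a turn); turns stiffly, about 0.15 N m
- nut_top (a point): middle of the nut's top face, on the shaft axis, 99.5 mm above the bench when tight; turns with the nut. Hexagon 36 mm across flats, 20 mm high, on a 4 mm flange 44 mm across; two flats face the point's +y and -y, the rest every 60 degrees. The shaft end, 16 mm thick, stands up to 11 mm out of the nut
- nozzle (a joint): how far the nozzle cap of the canister is pushed down, in m: 0 up, 0.005 fully down; springs back by itself. Needs about 3 N to start and 9 N fully down; it counts as pressed beyond 0.0035
- nozzle_top (a point): middle of the top of the round grey nozzle cap, 21 mm across and 16 mm high, on the oil canister, a slim aluminium spray canister 44 mm across fixed upright in a dark bench cup beside the head; the cap's top is 141 mm above the bench and its thin white tube points at the nut
- stirrer_1: flat L-shaped steel arm, 12 mm thick, 0.35 kg. Origin: middle of the underside of the 104 x 28 mm long leg, which runs along x. Foot end (x = -52) has a pin hole; at the other end (x = +24 to +52) a toe turns off to y = +36 mm, its outer 16 mm raised to a lip 18 mm high. Mass centre at x +8, y +6 mm. Grip across the 28 mm leg at the origin. In its groove x points outward from the shaft
- stirrer_1_toe (a point): top of the raised lip on the toe of stirrer_1, at x = +38, y = +28, z = +18 mm in the arm's frame: shows which way the toe points
- stirrer_2: L-shaped stirrer arm, same shape, size and axes as stirrer_1; may be absent
- stirrer_2_toe (a point): top of the raised lip on the toe of stirrer_2, at x = +38, y = +28, z = +18 mm in the arm's frame: shows which way the toe points
- stirrer_3: L-shaped stirrer arm, same shape, size and axes as stirrer_1; may be absent
- stirrer_3_toe (a point): top of the raised lip on the toe of stirrer_3, at x = +38, y = +28, z = +18 mm in the arm's frame: shows which way the toe points
- stirrer_4: L-shaped stirrer arm, same shape, size and axes as stirrer_1; may be absent
- stirrer_4_toe (a point): top of the raised lip on the toe of stirrer_4, at x = +38, y = +28, z = +18 mm in the arm's frame: shows which way the toe points
- stirrer_5: L-shaped stirrer arm, same shape, size and axes as stirrer_1; may be absent
- stirrer_5_toe (a point): top of the raised lip on the toe of stirrer_5, at x = +38, y = +28, z = +18 mm in the arm's frame: shows which way the toe points
- pan: flat round steel wash pan, loose, 196 mm across the rim, 16 mm high; origin at the centre of its underside; its flat floor is 2 mm thick and 144 mm across, with sides sloping outward
- tri_clamp: steel pipe clamp with a wing nut, 98 x 68 x 14 mm, lying on the bench; not part of the job, leave it. Origin: centre of its underside
- gasket_ring: red ring gasket, 92 mm across, 8 mm thick, lying on the bench; not part of the job, leave it. Origin: centre of its underside
- spanner: combination spanner, 206 mm long, 7 mm thick, lying on the bench; not part of the job, leave it. Origin: centre of its underside

How it is judged:
On the way, in this order (a step that is already met when the one before it is completed fails the run):
1. the nozzle cap is pushed down (value of joint nozzle above 0.0035 m), for 0.1 s.
2. the nozzle cap has sprung up again (value of joint nozzle below 0.001 m), for 0.1 s.
3. the left-hand nut is undone by about a full turn (5.9 rad or more from tight) (value of joint shaft_nut above 5.9 rad), for 0.2 s.
At the end, for the whole second after the job is handed in: Cap up, nut 5.9 rad or more from tight; all arms at rest in one pile, lip up: level within 0.08 rad, origins within 30 mm of the pan's centre and 18 mm of each other from above, legs parallel within 0.2 rad, toes of neighbours on opposite sides (value of joint nozzle below 0.001 m and value of joint shaft_nut above 5.9 rad and angle between pan's own z axis and vertical below 0.06 rad and angle between each of stirrer_1, stirrer_2, stirrer_3, stirrer_4, stirrer_5's own z axis and vertical below 0.08 rad and horizontal distance between each of stirrer_1, stirrer_2, stirrer_3, stirrer_4, stirrer_5 and pan below 0.03 m and z of stirrer_1 in the frame of pan between -0.002 and 0.056 m and linear speed of each of stirrer_1, stirrer_2, stirrer_3, stirrer_4, stirrer_5 below 0.02 m/s and z of stirrer_2 in the frame of pan between -0.002 and 0.056 m and z of stirrer_3 in the frame of pan between -0.002 and 0.056 m and z of stirrer_4 in the frame of pan between -0.002 and 0.056 m and z of stirrer_5 in the frame of pan between -0.002 and 0.056 m and horizontal distance between stirrer_1 and stirrer_2 below 0.018 m and angle between the x axis of stirrer_1 and the x axis of stirrer_2, either way round below 0.2 rad and (z of stirrer_1 in the frame of stirrer_2 above 0.018 m or z of stirrer_1 in the frame of stirrer_2 below -0.018 m or (y of stirrer_1_toe in the frame of stirrer_2 below -0.01 m and (z of stirrer_1 in the frame of stirrer_2 above 0.008 m or z of stirrer_1 in the frame of stirrer_2 below -0.008 m))) and horizontal distance between each of stirrer_1, stirrer_2 and stirrer_3 below 0.018 m and angle between the x axis of each of stirrer_1, stirrer_2 and the x axis of stirrer_3, either way round below 0.2 rad and (z of stirrer_1 in the frame of stirrer_3 above 0.018 m or z of stirrer_1 in the frame of stirrer_3 below -0.018 m or (y of stirrer_1_toe in the frame of stirrer_3 below -0.01 m and (z of stirrer_1 in the frame of stirrer_3 above 0.008 m or z of stirrer_1 in the frame of stirrer_3 below -0.008 m))) and horizontal distance between each of stirrer_1, stirrer_2, stirrer_3 and stirrer_4 below 0.018 m and angle between the x axis of each of stirrer_1, stirrer_2, stirrer_3 and the x axis of stirrer_4, either way round below 0.2 rad and (z of stirrer_1 in the frame of stirrer_4 above 0.018 m or z of stirrer_1 in the frame of stirrer_4 below -0.018 m or (y of stirrer_1_toe in the frame of stirrer_4 below -0.01 m and (z of stirrer_1 in the frame of stirrer_4 above 0.008 m or z of stirrer_1 in the frame of stirrer_4 below -0.008 m))) and horizontal distance between each of stirrer_1, stirrer_2, stirrer_3, stirrer_4 and stirrer_5 below 0.018 m and angle between the x axis of each of stirrer_1, stirrer_2, stirrer_3, stirrer_4 and the x axis of stirrer_5, either way round below 0.2 rad and (z of stirrer_1 in the frame of stirrer_5 above 0.018 m or z of stirrer_1 in the frame of stirrer_5 below -0.018 m or (y of stirrer_1_toe in the frame of stirrer_5 below -0.01 m and (z of stirrer_1 in the frame of stirrer_5 above 0.008 m or z of stirrer_1 in the frame of stirrer_5 below -0.008 m))) and (z of stirrer_2 in the frame of stirrer_3 above 0.018 m or z of stirrer_2 in the frame of stirrer_3 below -0.018 m or (y of stirrer_2_toe in the frame of stirrer_3 below -0.01 m and (z of stirrer_2 in the frame of stirrer_3 above 0.008 m or z of stirrer_2 in the frame of stirrer_3 below -0.008 m))) and (z of stirrer_2 in the frame of stirrer_4 above 0.018 m or z of stirrer_2 in the frame of stirrer_4 below -0.018 m or (y of stirrer_2_toe in the frame of stirrer_4 below -0.01 m and (z of stirrer_2 in the frame of stirrer_4 above 0.008 m or z of stirrer_2 in the frame of stirrer_4 below -0.008 m))) and (z of stirrer_2 in the frame of stirrer_5 above 0.018 m or z of stirrer_2 in the frame of stirrer_5 below -0.018 m or (y of stirrer_2_toe in the frame of stirrer_5 below -0.01 m and (z of stirrer_2 in the frame of stirrer_5 above 0.008 m or z of stirrer_2 in the frame of stirrer_5 below -0.008 m))) and (z of stirrer_3 in the frame of stirrer_4 above 0.018 m or z of stirrer_3 in the frame of stirrer_4 below -0.018 m or (y of stirrer_3_toe in the frame of stirrer_4 below -0.01 m and (z of stirrer_3 in the frame of stirrer_4 above 0.008 m or z of stirrer_3 in the frame of stirrer_4 below -0.008 m))) and (z of stirrer_3 in the frame of stirrer_5 above 0.018 m or z of stirrer_3 in the frame of stirrer_5 below -0.018 m or (y of stirrer_3_toe in the frame of stirrer_5 below -0.01 m and (z of stirrer_3 in the frame of stirrer_5 above 0.008 m or z of stirrer_3 in the frame of stirrer_5 below -0.008 m))) and (z of stirrer_4 in the frame of stirrer_5 above 0.018 m or z of stirrer_4 in the frame of stirrer_5 below -0.018 m or (y of stirrer_4_toe in the frame of stirrer_5 below -0.01 m and (z of stirrer_4 in the frame of stirrer_5 above 0.008 m or z of stirrer_4 in the frame of stirrer_5 below -0.008 m)))); the robot touches nothing.
It fails at once if the shaft nut is run tight (below 0.05 rad) (value of joint shaft_nut below 0.05 rad).
It fails at once if the pipe clamp, gasket ring or spanner is shifted by more than 60 mm (distance of any of tri_clamp, gasket_ring, spanner from where it was at the start of the episode above 0.06 m).
Of stirrer_1, stirrer_2, stirrer_3, stirrer_4, stirrer_5 only 3 to 5 are there at a start; the rules pass over those that are not, and their reading is None.
At some moment in a run one of pan may be knocked a few centimetres aside while the robot is not near it.
Once in a run the grip may slacken for a moment while it holds something.
It also fails if it takes over 210 s, if anything falls off the work surface, if the arm or the gripper's body presses on something with over 40 N, if the wrist force passes 120 N, or if a joint passes its speed limit or range.

## Working session

There is one attempt and no reset: what is moved stays moved. The work goes in short steps, Python scripts to look and compute and a tool call to move; the robot and the scene stay as the last step left them, time stands still between calls to the robot, and variables do not carry over. Pictures are saved under pics/ and viewed, about 12 in all and at most 16, crops included, and the job is handed in when it is done.

Besides the shell and the picture viewer there is one more tool, called after ">>>" by a JSON object that holds its "method" and its "body", one argument or row to a line. drive_tool: Moves the arm, as the interface text tells. Its arguments: {"type":"object","properties":{"rows":{"type":"array","items":{"type":"array"}},"jaw":{"type":"number"},"newtons":{"type":"number"}},"required":["rows"]}

```bash
ls; mkdir -p pics; cat > h.py <<'E'
import numpy as np, cv2
from plant import sense, read_camera, close_job, grip_point_offset
def cam(n,save=None):
    c=read_camera(n)
    if save: cv2.imwrite('pics/'+save,c['image'])
    R,_=cv2.Rodrigues(np.array(c['rvec'],float)); c['R']=R; c['t']=np.array(c['tvec'],float).reshape(3)
    c['C']=-R.T@c['t']; return c
def ray(c,u,v,fish=False):
    K=c['K']; x=(u-K[0,2])/K[0,0]; y=(v-K[1,2])/K[1,1]
    if fish:
        r=np.hypot(x,y); s=np.sin(r)/max(r,1e-9); d=np.array([x*s,y*s,np.cos(r)])
    else: d=np.array([x,y,1.])
    return c['R'].T@d
def onz(c,u,v,z,fish=False):
    d=ray(c,u,v,fish); return c['C']+d*(z-c['C'][2])/d[2]
def cloud(c,fish=False):
    h,w=c['range_z'].shape; K=c['K']; u,v=np.meshgrid(np.arange(w),np.arange(h)); x=(u-K[0,2])/K[0,0]; y=(v-K[1,2])/K[1,1]
    z=c['range_z']
    if fish:
        r=np.hypot(x,y); k=np.where(r>1e-9,np.tan(r)/np.maximum(r,1e-9),1); x=x*k;y=y*k
    P=np.stack([x*z,y*z,z],-1); return (P-c['t'])@c['R']
E
python3 - <<'E'
from h import *
print(grip_point_offset, sense())
for n in ['scene','top']:
    c=cam(n,n+'0.png'); print(n,c['C'],c['K'],(c['range_z']>0).mean())
    np.savez(n+'0.npz',**{k:v for k,v in c.items()})
E
```

```text
pics
0.1547 {'t': 0.0, 'joints': array([ 1.07377368e+00,  2.17763376e-01,  1.61492879e+00, -9.91085365e-06,
        1.31130055e+00, -1.12193478e-01]), 'joint_vel': array([-7.25577143e-04, -1.05129927e-03, -2.20096972e-03,  3.02567215e-04,
        6.59838473e-05,  1.30380299e-03]), 'joint_torque': array([-1.46637587e-03, -3.96864259e+01, -3.03841853e+01, -4.51005326e-04,
        9.98382893e-03, -1.10404690e-05]), 'ee_pos': array([0.23440988, 0.57894368, 0.40336485]), 'eef_rot': array([-3.55344949e-04,  1.91228082e-01,  9.81544895e-01, -1.14622326e-03]), 'force': array([-0.10799573, -0.2359996 ,  0.77932794]), 'moment': array([-0.00740299,  0.00901988,  0.00274909]), 'gripper_width': 0.08542740495980178}
scene [ 0.00303474 -0.57839464  0.77488659] [[379.94640528   0.         280.8297674 ]
 [  0.         379.94640528 203.15059651]
 [  0.           0.           1.        ]] 0.9961777210884354
top [0.46396462 0.19105223 1.60853499] [[515.23484516   0.         285.78601089]
 [  0.         515.23484516 202.14454877]
 [  0.           0.           1.        ]] 0.9960969387755102
```

View pics/top0.png

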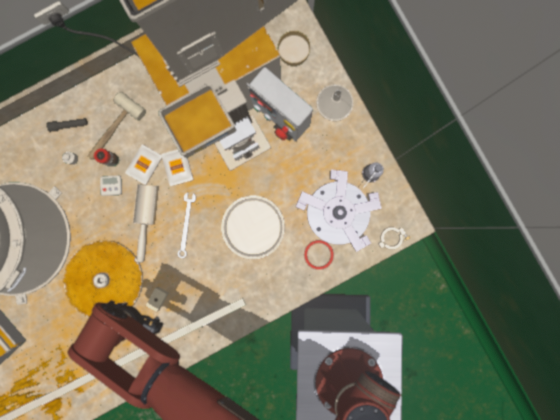

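View pics/scene0.png

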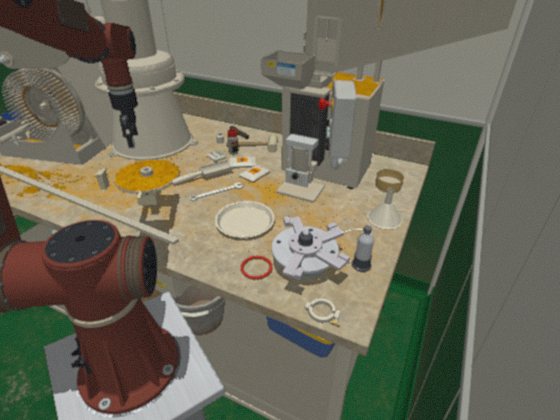

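```bash
python3 - <<'E'
from h import *
c=dict(np.load('top0.npz')); P=cloud(c); im=c['image']
for n,u,v in [('nut',340,212),('noz',373,171),('pan',253,227),('gask',306,254),('tri',403,238),('sp',187,225),('a',340,178),('b',305,202),('c',360,242),('d',374,200)]:
    print(n,P[v,u].round(4))
s=np.load('scene0.npz'); s=dict(s); Q=cloud(s)
for n,u,v in [('nut',306,235),('noz',367,230)]: print(n,Q[v,u].round(4))
cv2.imwrite('pics/topcrop.png',cv2.resize(im[150:270,280:420],None,fx=5,fy=5,interpolation=cv2.INTER_CUBIC))
# canister cap: high points near it
def cl(P,z0,z1,x0,y0,r):
    m=(P[...,2]>z0)&(P[...,2]<z1)&(np.hypot(P[...,0]-x0,P[...,1]-y0)<r); return P[m],m
for nm,PP in(('t',P),('s',Q)):
    nz,_=cl(PP,.130,.146,*P[171,373][:2],.05); print(nm,len(nz),nz.mean(0),nz.min(0),nz.max(0))
    nn,_=cl(PP,.088,.104,*P[212,340][:2],.06); print(nm,len(nn),nn.mean(0),nn.min(0),nn.max(0))
    d,_=cl(PP,.003,.02,*P[227,253][:2],.12); print('pan',len(d),(d.min(0)+d.max(0))/2,d.max(0)-d.min(0))
E
```

```text
nut [0.5178 0.0466 0.1148]
noz [ 0.6389 -0.0465  0.1187]
pan [0.4686 0.3057 0.    ]
gask [0.3894 0.139  0.0139]
tri [ 0.4458 -0.1613  0.0022]
sp [0.4698 0.5115 0.0029]
a [0.6216 0.0438 0.0663]
b [0.5468 0.1473 0.0698]
c [ 0.4315 -0.0193  0.067 ]
d [ 0.5576 -0.0585  0.0706]
nut [0.5131 0.0386 0.1043]
noz [ 0.636  -0.0644  0.1361]
t 49 [ 0.64098858 -0.05342063  0.13935057] [ 0.60806664 -0.06615791  0.1301075 ] [ 0.65425135 -0.03033053  0.14546491]
t 93 [0.51634065 0.04773036 0.09928391] [0.4714536  0.02719916 0.08813748] [0.53597964 0.06777682 0.10386657]
pan 2061 [0.46873116 0.30539334 0.0114732 ] [0.23667281 0.23709439 0.01694317]
s 47 [ 0.63913154 -0.05868606  0.13568978] [ 0.61793481 -0.06858849  0.13035174] [ 0.65059822 -0.04216337  0.14005321]
s 109 [0.51129665 0.04074948 0.09592964] [0.49681414 0.02391195 0.08838521] [0.53435441 0.0620374  0.10396167]
pan 447 [0.46681631 0.30632805 0.00978594] [0.19487546 0.19829287 0.01357084]
```

View pics/topcrop.png

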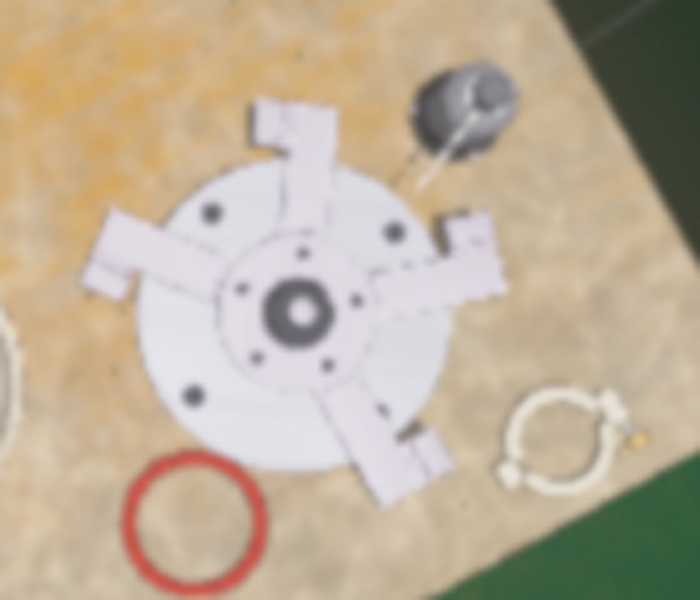

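>>> {"method": "drive_tool", "body": {
  "rows": [
    [[0.296,-0.529,0.045],0],
    [[0.296,-0.529,0.045],0],
    [[0.296,-0.529,0.045],0],
    [[0.296,-0.529,0.045],0],
    [[0.296,-0.529,0.045],0],
    [[0.296,-0.529,0.045],0],
    [[0.296,-0.529,0.045],0],
    [[0.296,-0.529,0.045],0],
    [[0.296,-0.529,0.045],0],
    [[0.296,-0.529,0.045],0],
    [[0.296,-0.529,0.045],0],
    [[0.296,-0.529,0.045],0]
  ],
  "jaw": 0.0
}}

```text
t: 1.1
ee_pos: [0.4783, 0.1422, 0.4415]
eef_rot: [-0.0, 0.191, 0.982, 0.0]
force: [1.2, 1.0, -0.4]
gripper_width: 0.0002
```

>>> {"method": "drive_tool", "body": {
  "rows": [
    [[0.04,-0.07,0.005],0],
    [[0.04,-0.07,0.005],0],
    [[0.04,-0.07,0.005],0],
    [[0.04,-0.07,0.005],0],
    [[0.04,-0.07,0.005],0]
  ]
}}

```text
t: 1.52
ee_pos: [0.5178, 0.0742, 0.446]
eef_rot: [-0.001, 0.192, 0.981, 0.0]
force: [-0.0, 0.8, 1.0]
gripper_width: 0.0001
```

```bash
python3 - <<'E'
from h import *
s=sense(); print(s['ee_pos'],s['joints'].round(3),s['force'])
import plant; print(plant.grip_point_offset)
c=cam('wrist','w1.png'); np.savez('w1.npz',**c); print(c['C'],c['K'],(c['range_z']>0).mean())
E
```

```text
[0.51776741 0.0741841  0.44601546] [ 8.000e-03 -3.400e-02  1.806e+00  1.000e-03  1.371e+00 -1.177e+00] [-0.02713047  0.78793059  1.04342531]
0.1547
[0.44741103 0.10211633 0.41543396] [[325.1922621    0.         275.43872757]
 [  0.         325.1922621  207.78088076]
 [  0.           0.           1.        ]] 0.9961011904761905
```

View pics/w1.png

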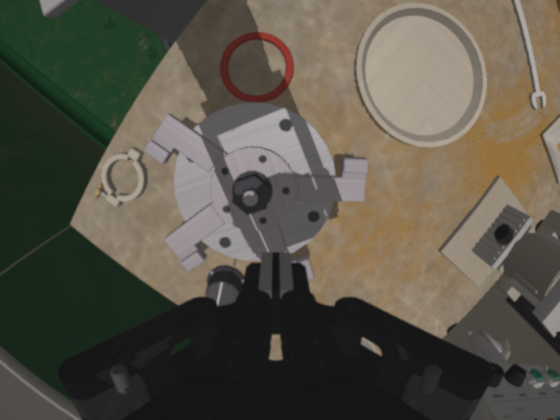

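```bash
python3 - <<'E'
from h import *
c=dict(np.load('w1.npz')); P=cloud(c,True); 
print('disc chk',P[110,240],P[190,188], P[192,248])
m=(P[...,2]>.095)&(P[...,2]<.104)&(np.hypot(P[...,0]-.515,P[...,1]-.046)<.04)
q=P[m]; print(len(q),q.mean(0),q.min(0),q.max(0))
r=cv2.minEnclosingCircle(q[:,:2].astype(np.float32)); print('circ',r)
c0=np.array(r[0])
for a in range(0,60,5):
    d=[np.cos(np.radians(a)),np.sin(np.radians(a))]; p=q[:,:2]@d; print(a,round(np.ptp(p)*1000,1),end=' ')
print()
t=(P[...,2]>.105)&(P[...,2]<.125)&(np.hypot(P[...,0]-.515,P[...,1]-.046)<.04); print('shaft',t.sum(),P[t].mean(0),P[t].max(0))
n=(P[...,2]>.133)&(P[...,2]<.15)&(np.hypot(P[...,0]-.64,P[...,1]+.056)<.04);print('noz',n.sum(),P[n].mean(0) if n.any() else'', P[n].min(0),P[n].max(0))
# disc
d=(P[...,2]>.052)&(P[...,2]<.061)&(np.hypot(P[...,0]-.515,P[...,1]-.046)<.1); print('disc',cv2.minEnclosingCircle(P[d][:,:2].astype(np.float32)),P[d].mean(0))
pl=(P[...,2]>.071)&(P[...,2]<.079)&(np.hypot(P[...,0]-.515,P[...,1]-.046)<.05); print('plate',cv2.minEnclosingCircle(P[pl][:,:2].astype(np.float32)),np.median(P[pl],0))
# ortho
res=.0005; H=np.zeros((560,560),np.float32); I=np.zeros((560,560,3),np.uint8)
k=(np.abs(P[...,0]-.515)<.139)&(np.abs(P[...,1]-.045)<.139)
i=((.515+.14-P[k][:,0])/res).astype(int); j=((.045+.14-P[k][:,1])/res).astype(int)
I[i,j]=c['image'][k]; I=cv2.dilate(I,np.ones((3,3)));cv2.imwrite('pics/ortho.png',I)
E
```

```text
disc chk [0.43231065 0.06651342 0.05768917] [ 0.49184486 -0.02596069  0.05675472] [0.51004878 0.0477865  0.11008902]
858 [0.51497234 0.04740822 0.09994031] [0.49764511 0.02638657 0.09500379] [0.53486562 0.06684749 0.10391946]
circ ((0.5160636901855469, 0.0467996671795845), 0.020585980266332626)
0 37.2 5 38.0 10 39.0 15 39.7 20 40.2 25 40.5 30 40.5 35 40.2 40 39.6 45 38.9 50 37.8 55 36.5 
shaft 224 [0.51565429 0.04719877 0.10963017] [0.52356372 0.05512429 0.11250841]Traceback (most recent call last):
  File "<stdin>", line 12, in <module>
    return umr_minimum(a, axis, None, out, keepdims, initial, where)
ValueError: zero-size array to reduction operation minimum which has no identity
```

```bash
python3 - <<'E'
from h import *
c=dict(np.load('w1.npz')); P=cloud(c,True); C=np.array([.5157,.047])
R=np.hypot(P[...,0]-C[0],P[...,1]-C[1]); A=np.degrees(np.arctan2(P[...,1]-C[1],P[...,0]-C[0]))
d=(P[...,2]>.054)&(P[...,2]<.061)&(R<.1); print('disc',cv2.minEnclosingCircle(P[d][:,:2].astype(np.float32)),np.median(P[d],0))
a=(abs(P[...,2]-.069)<.004)&(R>.053)&(R<.09)
h=np.histogram(A[a],bins=72,range=(-180,180)); print([(int(x),int(n)) for x,n in zip(h[1],h[0]) if n>5])
for nm in('top','scene'):
    s=dict(np.load(nm+'0.npz')); Q=cloud(s)
    n=(Q[...,2]>.129)&(Q[...,2]<.15)&(np.hypot(Q[...,0]-.641,Q[...,1]+.056)<.03); q=Q[n]
    v,u=np.nonzero(n); print(nm,len(q),q.round(4)[::6].tolist(), u.min(),u.max(),v.min(),v.max())
res=.0005; I=np.zeros((560,560,3),np.uint8)
k=(np.abs(P[...,0]-.515)<.139)&(np.abs(P[...,1]-.045)<.139)
i=((.515+.14-P[k][:,0])/res).astype(int); j=((.045+.14-P[k][:,1])/res).astype(int)
I[i,j]=c['image'][k]; I=cv2.dilate(I,np.ones((3,3)));cv2.imwrite('pics/ortho.png',I)
b=dict(np.load('scene0.npz'))['image']; cv2.imwrite('pics/can.png',cv2.resize(b[215:275,330:400],None,fx=8,fy=8))
E
```

```text
disc ((0.5157824158668518, 0.04683704301714897), 0.09948267787694931) [0.49358589 0.06745195 0.05715948]
[(-165, 23), (-160, 155), (-155, 187), (-150, 185), (-145, 181), (-140, 109), (-135, 7), (-90, 89), (-85, 156), (-80, 161), (-75, 153), (-70, 141), (-65, 25), (-20, 40), (-15, 98), (-10, 105), (-5, 115), (0, 128), (5, 60), (50, 17), (55, 127), (60, 177), (65, 183), (70, 183), (75, 111), (80, 12)]
top 52 [[0.6542, -0.0518, 0.1374], [0.651, -0.0542, 0.1404], [0.6475, -0.0534, 0.1455], [0.644, -0.0471, 0.1493], [0.6456, -0.0659, 0.1395], [0.6422, -0.0596, 0.1429], [0.6396, -0.0545, 0.1396], [0.6368, -0.0547, 0.1387], [0.6287, -0.0445, 0.1319]] 371 381 165 177
scene 51 [[0.642, -0.0505, 0.1378], [0.6394, -0.0533, 0.1374], [0.6366, -0.0495, 0.1326], [0.645, -0.0625, 0.1375], [0.6241, -0.0436, 0.1308], [0.6342, -0.0554, 0.1343], [0.6441, -0.067, 0.1376], [0.6394, -0.065, 0.1349], [0.6379, -0.0667, 0.1334]] 355 371 226 231
```

View pics/ortho.png

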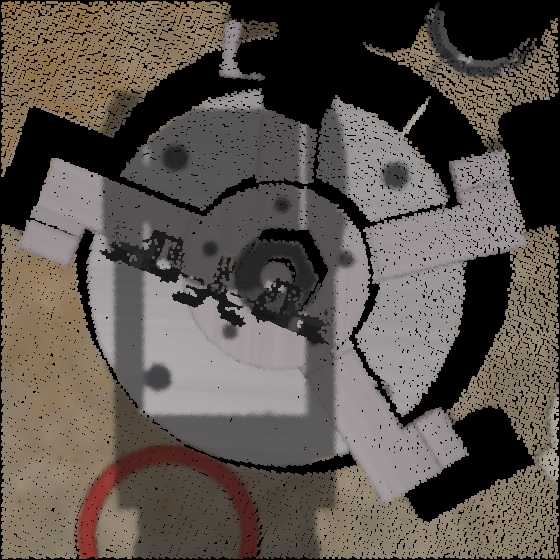

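View pics/can.png

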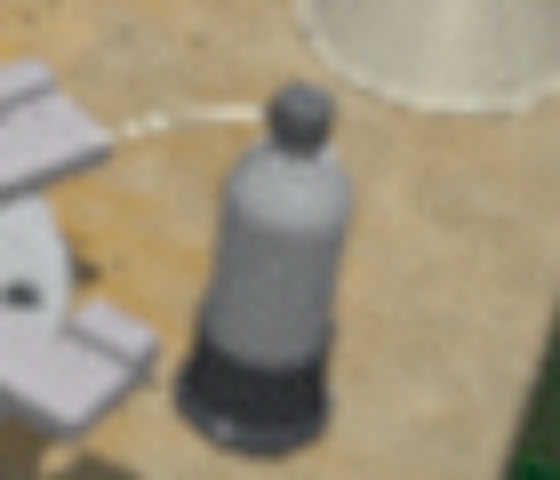

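```bash
python3 - <<'E'
from h import *
s=dict(np.load('scene0.npz'));t=dict(np.load('top0.npz'))
print(onz(s,367.5,226.6,.141),onz(t,378.3,167.4,.141))
E
```

```text
[ 0.64247752 -0.05879048  0.141     ] [ 0.64697387 -0.05788484  0.141     ]
```

>>> {"method": "drive_tool", "body": {
  "rows": [
    [[0.125,-0.132,0.0],0],
    [[0.125,-0.132,0.0],0],
    [[0.125,-0.132,0.0],0],
    [[0.125,-0.132,0.0],0],
    [[0.125,-0.132,-0.05],0],
    [[0.125,-0.132,-0.1],0],
    [[0.125,-0.132,-0.1],0],
    [[0.125,-0.132,-0.1],0],
    [[0.125,-0.132,-0.1],0],
    [[0.125,-0.132,-0.1],0]
  ]
}}

```text
t: 2.4
ee_pos: [0.6436, -0.0565, 0.3488]
eef_rot: [0.001, 0.19, 0.982, 0.0]
force: [-0.7, 0.8, 0.6]
gripper_width: -0.0002
```

```bash
python3 - <<'E'
from h import *
s=sense(); print(s['ee_pos'],s['force'])
c=cam('wrist','w2.png'); P=cloud(c,True)
im=c['image'];cv2.imwrite('pics/w2c.png',cv2.resize(im[120:320,180:380],None,fx=3,fy=3))
n=(P[...,2]>.132)&(P[...,2]<.147)&(np.hypot(P[...,0]-.643,P[...,1]+.058)<.03); q=P[n]; print(len(q),q.mean(0) if len(q) else '')
# tip pixel depth
E
```

```text
[ 0.6436305  -0.0564851   0.34877526] [-0.66371876  0.83072223  0.6183006 ]
1051 [ 0.63996764 -0.05465473  0.13892198]
```

View pics/w2c.png

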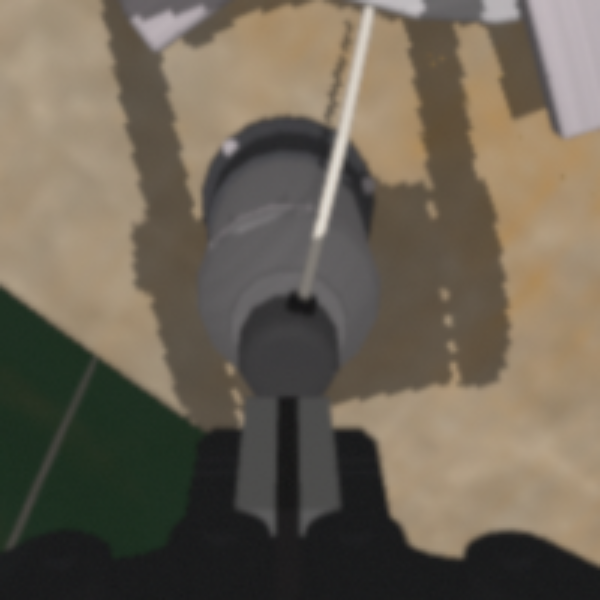

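>>> {"method": "drive_tool", "body": {
  "rows": [
    [[0,0,-0.025],0],
    [[0,0,-0.03],0],
    [[0,0,-0.033],0],
    [[0,0,-0.035],0],
    [[0,0,-0.035],0],
    [[0,0,-0.035],0]
  ]
}}

```text
t: 2.95
ee_pos: [0.6434, -0.0576, 0.3136]
eef_rot: [0.001, 0.191, 0.982, 0.0]
force: [-2.7, 1.7, 3.2]
gripper_width: 0.0002
```

>>> {"method": "drive_tool", "body": {
  "rows": [
    [[0,0,-0.002],0],
    [[0,0,-0.004],0],
    [[0,0,-0.0055],0],
    [[0,0,-0.006],0],
    [[0,0,-0.006],0],
    [[0,0,-0.006],0]
  ]
}}

```text
t: 3.45
ee_pos: [0.6437, -0.0578, 0.3094]
eef_rot: [0.001, 0.191, 0.982, 0.0]
force: [-6.6, 2.1, 13.4]
gripper_width: -0.0002
```

>>> {"method": "drive_tool", "body": {
  "rows": [
    [[0,0,-0.002],0],
    [[0,0,-0.002],0],
    [[0,0,-0.002],0]
  ]
}}

```text
t: 3.7
ee_pos: [0.6438, -0.0578, 0.3093]
eef_rot: [0.001, 0.191, 0.982, 0.0]
force: [-9.7, 2.7, 20.2]
gripper_width: 0.0
```

>>> {"method": "drive_tool", "body": {
  "rows": [
    [[0,0,0.02],0],
    [[0,0,0.06],0],
    [[0,0,0.1],0],
    [[0,0,0.1],0],
    [[-0.127,0.104,0.1],7],
    [[-0.127,0.104,0.1],14],
    [[-0.127,0.104,0.1],21],
    [[-0.127,0.104,0.1],28],
    [[-0.127,0.104,0.1],35],
    [[-0.127,0.104,0.1],42],
    [[-0.127,0.104,0.1],49],
    [[-0.127,0.104,0.1],49]
  ],
  "jaw": 0.06
}}

```text
t: 4.7
ee_pos: [0.5162, 0.0463, 0.4041]
eef_rot: [0.001, -0.234, 0.972, -0.001]
force: [-0.5, -0.3, 0.1]
gripper_width: 0.06
```

>>> {"method": "drive_tool", "body": {
  "rows": [
    [[-0.0005,0.0007,-0.04],0],
    [[-0.0005,0.0007,-0.08],0],
    [[-0.0005,0.0007,-0.11],0],
    [[-0.0005,0.0007,-0.13],0],
    [[-0.0005,0.0007,-0.14],0],
    [[-0.0005,0.0007,-0.147],0],
    [[-0.0005,0.0007,-0.147],0],
    [[-0.0005,0.0007,-0.147],0]
  ]
}}

```text
t: 5.37
ee_pos: [0.5165, 0.0468, 0.2578]
eef_rot: [0.001, -0.233, 0.973, -0.0]
force: [0.5, 0.8, 0.7]
gripper_width: 0.0601
```

```bash
python3 - <<'E'
from h import *
s=sense(); print(s['ee_pos'],s['force'],s['joints'].round(3))
c=cam('wrist','w3.png'); cv2.imwrite('pics/w3c.png',cv2.resize(c['image'][150:300,170:390],None,fx=3,fy=3))
c=cam('top'); cv2.imwrite('x.png',c['image'])
E
```

```text
[0.51649189 0.04675163 0.25783225] [0.4920734  0.76801916 0.73341523] [-0.045  0.172  1.971 -0.     0.997 -2.085]
```

View pics/w3c.png

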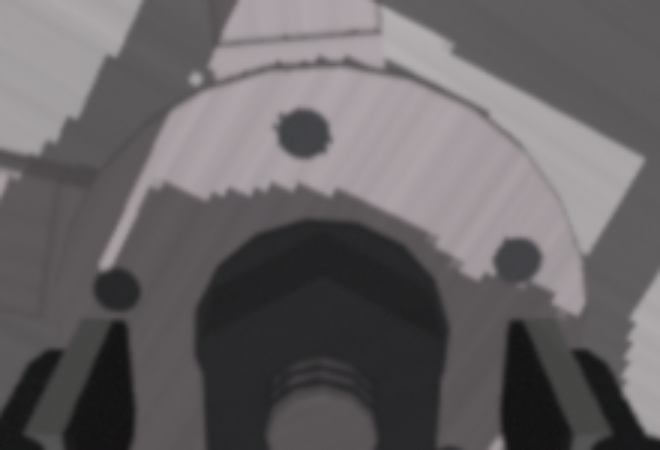

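>>> {"method": "drive_tool", "body": {
  "rows": [
    [[0,0,0],0],
    [[0,0,0],0],
    [[0,0,0],0],
    [[0,0,0],0],
    [[0,0,0],0],
    [[0,0,0],0]
  ],
  "jaw": 0.02,
  "newtons": 70
}}

```text
t: 5.97
ee_pos: [0.5162, 0.0471, 0.2585]
eef_rot: [0.001, -0.233, 0.973, 0.0]
force: [-1.8, 1.5, 5.4]
gripper_width: 0.0344
```

>>> {"method": "drive_tool", "body": {
  "rows": [
    [[0,0,0.0001],-6],
    [[0,0,0.0003],-12],
    [[0,0,0.0004],-18],
    [[0,0,0.0005],-24],
    [[0,0,0.0007],-30],
    [[0,0,0.0008],-36],
    [[0,0,0.0009],-42],
    [[0,0,0.001],-48],
    [[0,0,0.0012],-54],
    [[0,0,0.0013],-60],
    [[0,0,0.0013],-60],
    [[0,0,0.0013],-60]
  ]
}}

```text
t: 6.97
ee_pos: [0.5162, 0.0472, 0.2598]
eef_rot: [0.001, 0.285, 0.959, 0.001]
force: [-2.0, 0.7, 5.6]
gripper_width: 0.034
```

>>> {"method": "drive_tool", "body": {
  "rows": [
    [[0,0,0.0002],-7],
    [[0,0,0.0003],-14],
    [[0,0,0.0005],-21],
    [[0,0,0.0006],-28],
    [[0,0,0.0008],-35],
    [[0,0,0.0009],-42],
    [[0,0,0.0011],-49],
    [[0,0,0.0012],-56],
    [[0,0,0.0014],-63],
    [[0,0,0.0016],-70],
    [[0,0,0.0017],-77],
    [[0,0,0.0018],-80]
  ]
}}

```text
t: 7.97
ee_pos: [0.5162, 0.0472, 0.2616]
eef_rot: [0.0, 0.835, 0.55, 0.001]
force: [-1.5, 1.8, 6.2]
gripper_width: 0.0343
```

>>> {"method": "drive_tool", "body": {
  "rows": [
    [[0,0,0.0002],-7],
    [[0,0,0.0003],-14],
    [[0,0,0.0005],-21],
    [[0,0,0.0006],-28],
    [[0,0,0.0008],-35],
    [[0,0,0.0009],-42],
    [[0,0,0.0011],-49],
    [[0,0,0.0012],-56],
    [[0,0,0.0014],-63],
    [[0,0,0.0016],-70],
    [[0,0,0.0017],-77],
    [[0,0,0.0018],-80]
  ]
}}

```text
t: 8.97
ee_pos: [0.5162, 0.0472, 0.2634]
eef_rot: [-0.0, 0.993, -0.116, 0.001]
force: [-0.6, 1.2, 5.0]
gripper_width: 0.0339
```

>>> {"method": "drive_tool", "body": {
  "rows": [
    [[0,0,0.0002],-7],
    [[0,0,0.0003],-14],
    [[0,0,0.0004],-20],
    [[0,0,0.0004],-20],
    [[0,0,0.0004],-20]
  ]
}}

```text
t: 9.38
ee_pos: [0.5162, 0.0471, 0.2638]
eef_rot: [-0.001, 0.959, -0.285, 0.001]
force: [-1.2, 1.7, 5.4]
gripper_width: 0.0347
```

```bash
python3 - <<'E'
from h import *
s=sense(); print(s['ee_pos'],s['force'],s['moment'],s['joints'].round(3))
E
```

```text
[0.51624054 0.04712895 0.26381714] [-1.19038337  1.66744779  5.38211502] [ 0.19960259  0.33477257 -0.13682287] [-4.500e-02  1.620e-01  1.968e+00  1.000e-03  1.009e+00  2.103e+00]
```

>>> {"method": "drive_tool", "body": {
  "rows": [
    [[0,0,0],0],
    [[0,0,0],0],
    [[0,0,0],0],
    [[0,0,0.02],0],
    [[0,0,0.04],0],
    [[0,0,0.04],7],
    [[0,0,0.04],14],
    [[0,0,0.04],21],
    [[0,0,0.04],28],
    [[0,0,0.04],35],
    [[0,0,0.04],42],
    [[0,0,0.04],49]
  ],
  "jaw": 0.06
}}

```text
t: 10.38
ee_pos: [0.5155, 0.0468, 0.3018]
eef_rot: [0.0, 0.99, 0.142, -0.0]
force: [-0.4, 0.6, 0.4]
gripper_width: 0.0599
```

>>> {"method": "drive_tool", "body": {
  "rows": [
    [[0,0,0],7],
    [[0,0,0],14],
    [[0,0,0],21],
    [[0,0,0],28],
    [[0,0,0],35],
    [[0,0,0],42],
    [[0,0,0],49],
    [[0,0,0],56],
    [[0,0,0],63],
    [[0,0,0],71],
    [[0,0,-0.01],71],
    [[0,0,-0.01],71]
  ]
}}

```text
t: 11.38
ee_pos: [0.5147, 0.0468, 0.2901]
eef_rot: [-0.001, 0.726, 0.687, -0.001]
force: [-1.5, -0.8, -1.4]
gripper_width: 0.0602
```

```bash
python3 - <<'E'
from h import *
s=sense(); print(s['ee_pos'],s['eef_rot'],s['joints'].round(3),s['gripper_width'])
c=cam('wrist','w4.png'); P=cloud(c,True)
m=(P[...,2]>.100)&(P[...,2]<.1115)&(np.hypot(P[...,0]-.5159,P[...,1]-.047)<.022); q=P[m]; print(len(q),np.median(q,0))
for a in range(-10,60,5):
    d=[np.cos(np.radians(a)),np.sin(np.radians(a))]; print(a,round(np.ptp(q[:,:2]@d)*1000,1),end=' ')
pl=(np.hypot(P[...,0]-.5159,P[...,1]-.047)<.044)&(np.hypot(P[...,0]-.5159,P[...,1]-.047)>.03)&(P[...,2]<.095);print('plate z',np.median(P[pl][:,2]))
cv2.imwrite('pics/w4c.png',cv2.resize(c['image'][120:300,170:390],None,fx=3,fy=3))
E
```

```text
[0.51472523 0.04684002 0.29005442] [-0.00102863  0.72647116  0.68719532 -0.00109124] [-0.045  0.121  1.957 -0.     1.067  0.011] 0.060194084485095986
3794 [0.51661397 0.04990837 0.10554288]
-10 37.7 -5 36.3 0 37.7 5 39.0 10 40.1 15 40.9 20 41.4 25 41.6 30 41.5 35 41.2 40 40.5 45 39.5 50 38.3 55 37.0 plate z 0.08160074518939574
```

View pics/w4c.png

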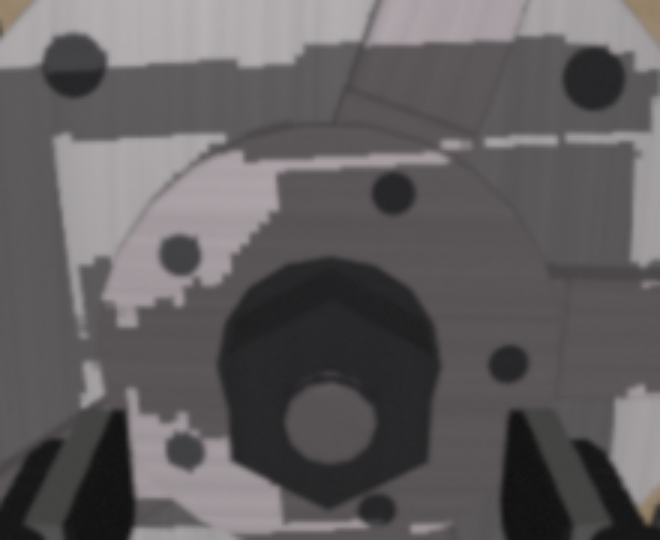

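>>> {"method": "drive_tool", "body": {
  "rows": [
    [[0,0,-0.015],0],
    [[0,0,-0.025],0],
    [[0,0,-0.029],0],
    [[0,0,-0.029],0],
    [[0,0,-0.029],0]
  ]
}}

```text
t: 11.85
ee_pos: [0.5154, 0.0469, 0.2626]
eef_rot: [-0.0, 0.726, 0.688, -0.0]
force: [0.1, -0.0, -0.2]
gripper_width: 0.0599
```

>>> {"method": "drive_tool", "body": {
  "rows": [
    [[0,0,0],0],
    [[0,0,0],0],
    [[0,0,0],0],
    [[0,0,0],0],
    [[0,0,0],0],
    [[0,0,0],0]
  ],
  "jaw": 0.02
}}

```text
t: 12.35
ee_pos: [0.5162, 0.0468, 0.2641]
eef_rot: [0.001, 0.726, 0.688, 0.001]
force: [-0.3, -0.5, 5.9]
gripper_width: 0.034
```

>>> {"method": "drive_tool", "body": {
  "rows": [
    [[0,0,0.0002],-7],
    [[0,0,0.0003],-14],
    [[0,0,0.0005],-21],
    [[0,0,0.0006],-28],
    [[0,0,0.0008],-35],
    [[0,0,0.0009],-42],
    [[0,0,0.0011],-49],
    [[0,0,0.0012],-56],
    [[0,0,0.0014],-63],
    [[0,0,0.0016],-70],
    [[0,0,0.0017],-77],
    [[0,0,0.0018],-80]
  ]
}}

```text
t: 13.35
ee_pos: [0.5159, 0.0471, 0.2659]
eef_rot: [-0.0, 0.998, 0.059, 0.001]
force: [-1.0, 0.6, 6.1]
gripper_width: 0.0339
```

>>> {"method": "drive_tool", "body": {
  "rows": [
    [[0,0,0.0002],-7],
    [[0,0,0.0003],-14],
    [[0,0,0.0005],-21],
    [[0,0,0.0006],-28],
    [[0,0,0.0008],-35],
    [[0,0,0.0009],-40],
    [[0,0,0.0009],-40],
    [[0,0,0.0009],-40],
    [[0,0,0.0009],-40]
  ]
}}

```text
t: 14.1
ee_pos: [0.516, 0.0473, 0.2668]
eef_rot: [-0.001, 0.959, -0.285, 0.0]
force: [-0.5, 2.4, 6.7]
gripper_width: 0.0345
```

>>> {"method": "drive_tool", "body": {
  "rows": [
    [[0,0,0],0],
    [[0,0,0],0],
    [[0,0,0],0],
    [[0,0,0.02],0],
    [[0,0,0.06],0],
    [[0,0,0.08],7],
    [[0,0,0.08],14],
    [[0.03,0.067,0.08],21],
    [[0.03,0.067,0.08],28],
    [[0.03,0.067,0.08],35],
    [[0.03,0.067,0.08],42],
    [[0.03,0.067,0.08],49]
  ],
  "jaw": 0.06
}}

```text
t: 15.1
ee_pos: [0.5455, 0.1145, 0.3451]
eef_rot: [0.0, 0.99, 0.142, -0.001]
force: [-0.8, 0.1, -0.2]
gripper_width: 0.0604
```

>>> {"method": "drive_tool", "body": {
  "rows": [
    [[0,0,0],7],
    [[0,0,0],14],
    [[0,0,0],21],
    [[0,0,0],28],
    [[0,0,0],35],
    [[0,0,0],42],
    [[0,0,0],50],
    [[0,0,0],50],
    [[0,0,0],50]
  ]
}}

```text
t: 15.85
ee_pos: [0.5454, 0.1138, 0.3453]
eef_rot: [-0.0, 0.84, 0.543, -0.0]
force: [0.0, 0.4, -1.0]
gripper_width: 0.06
```

```bash
cat >> h.py <<'E'
C0=np.array([.5158,.047])
def yaw(s):
    w,x,y,z=s['eef_rot']; return np.degrees(2*np.arctan2(y,x))-90
def arms(P,zb=.069,C=C0):
    # each arm's side-to-side centre line between 55 and 90 mm from the axis
    d=P[...,:2]-C; 
    for th in (66,-6,-78,-150):
        e=np.array([np.cos(np.radians(th)),np.sin(np.radians(th))]); n=np.array([-e[1],e[0]])
        a=d@e; b=d@n; m=(a>.05)&(a<.095)&(abs(b)<.022)&(abs(P[...,2]-zb)<.0045)
        if m.sum()<80: print(th,'few',m.sum()); continue
        A,B=a[m],b[m]; mid=[]
        for x in np.arange(.052,.094,.004):
            k=abs(A-x)<.002
            if k.sum()>8: mid.append((x,(B[k].max()+B[k].min())/2,np.ptp(B[k])))
        mid=np.array(mid); p=np.polyfit(mid[:,0],mid[:,1],1)
        print(th,m.sum(),'z',np.median(P[m][:,2]).round(4),'width',np.median(mid[:,2]).round(4),'dir',round(th+np.degrees(np.arctan(p[0])),1),'lat@74 mm',round(1e3*np.polyval(p,.074),1))
def pan(P,c0=(.468,.306)):
    m=(P[...,2]>.010)&(P[...,2]<.020)&(np.hypot(P[...,0]-c0[0],P[...,1]-c0[1])<.14)
    q=P[m][:,:2]; 
    A=np.c_[2*q,np.ones(len(q))]
    w=np.ones(len(q),bool)
    for _ in range(6):
        x=np.linalg.lstsq(A[w],(q[w]**2).sum(1),rcond=None)[0]; r=np.sqrt(x[2]+x[:2]@x[:2]); e=np.abs(np.hypot(*(q-x[:2]).T)-r); w=e<max(.008,np.median(e)*1.5)
    return x[:2],r,int(w.sum())
E
python3 - <<'E'
from h import *
s=sense(); print(s['t'],s['ee_pos'],yaw(s),s['joints'].round(3))
c=cam('wrist','w5.png'); P=cloud(c,True); arms(P); print('pan w',pan(P))
r=np.hypot(P[...,0]-C0[0],P[...,1]-C0[1]); pl=(r<.044)&(r>.03)&(abs(P[...,2]-.083)<.006); print('plate',np.median(P[pl][:,2]))
c=cam('top'); print('pan t',pan(cloud(c)))
c=cam('scene'); print('pan s',pan(cloud(c)))
E
```

```text
15.85 [0.54540437 0.11378779 0.34525299] -24.18216434672857 [ 0.08   0.133  1.827 -0.     1.182  0.502]
66 1893 z 0.069 width 0.0274 dir 67.8 lat@74 mm 1.0
-6 1057 z 0.069 width 0.0209 dir -13.9 lat@74 mm 6.0
-78 869 z 0.0691 width 0.0276 dir -77.5 lat@74 mm 3.1
-150 858 z 0.0691 width 0.0279 dir -148.3 lat@74 mm 2.2
pan w (array([0.46781457, 0.30560829]), np.float64(0.0927707917680272), 3609)
plate 0.08428503465670656
pan t (array([0.46824754, 0.30643922]), np.float64(0.09255973442321752), 549)
pan s (array([0.46632193, 0.30484369]), np.float64(0.09386053366491048), 267)
```

View pics/w5.png

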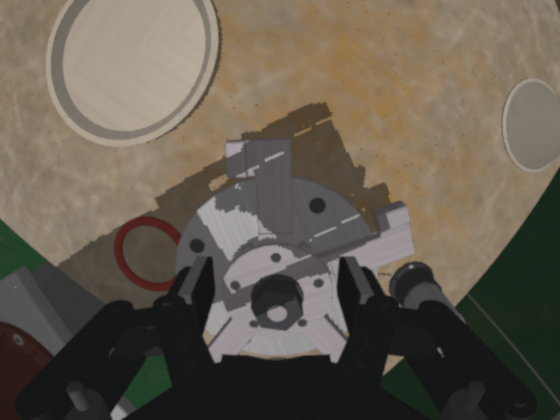

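>>> {"method": "drive_tool", "body": {
  "rows": [
    [[0,0.001,-0.04],1],
    [[0,0.001,-0.08],1],
    [[0,0.001,-0.1],1],
    [[0,0.001,-0.11],1],
    [[0,0.001,-0.114],1],
    [[0,0.001,-0.114],1],
    [[0,0.001,-0.114],1]
  ]
}}

```text
t: 16.58
ee_pos: [0.5467, 0.115, 0.2333]
eef_rot: [0.001, 0.834, 0.551, 0.001]
force: [-0.2, 0.1, 0.7]
gripper_width: 0.0599
```

>>> {"method": "drive_tool", "body": {
  "rows": [
    [[0,0,0],0],
    [[0,0,0],0],
    [[0,0,0],0],
    [[0,0,0],0],
    [[0,0,0],0],
    [[0,0,0],0]
  ],
  "jaw": 0.015,
  "newtons": 60
}}

```text
t: 17.08
ee_pos: [0.5463, 0.1151, 0.2337]
eef_rot: [0.0, 0.834, 0.551, 0.001]
force: [-2.3, 1.4, 6.3]
gripper_width: 0.0259
```

>>> {"method": "drive_tool", "body": {
  "rows": [
    [[0,0,0.001],0],
    [[0.004,0.0092,0.001],0],
    [[0.0078,0.0184,0.001],0],
    [[0.0117,0.0276,0.001],0],
    [[0.0156,0.0368,0.001],0],
    [[0.0203,0.0479,0.001],0],
    [[0.0203,0.0479,0.001],0],
    [[0.0203,0.0479,0.001],0],
    [[0.0203,0.0479,0.02],0],
    [[0.0203,0.0479,0.05],0],
    [[0.0203,0.0479,0.08],0],
    [[0.0203,0.0479,0.08],0]
  ]
}}

```text
t: 18.08
ee_pos: [0.5678, 0.1635, 0.3168]
eef_rot: [0.002, 0.834, 0.552, 0.005]
force: [1.4, 0.0, -1.9]
gripper_width: 0.0262
```

```bash
python3 - <<'E'
from h import *
s=sense(); print(s['t'],s['ee_pos'],yaw(s),s['force'],s['gripper_width'])
c=cam('wrist','w6.png'); P=cloud(c,True); arms(P); print('pan w',pan(P))
E
```

```text
18.0833 [0.56777417 0.16348873 0.31678313] -23.041606266025454 [ 1.44102648  0.01877472 -1.90365122] 0.02624054304420198
66 few 0
-6 few 0
-78 few 0
-150 few 0
pan w (array([0.46795845, 0.30599848]), np.float64(0.09269481521148722), 6171)
```

View pics/w6.png

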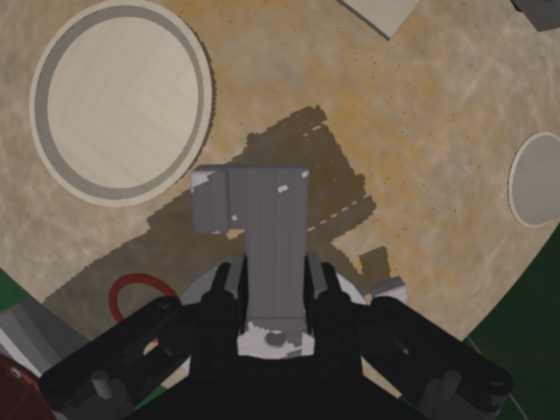

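>>> {"method": "drive_tool", "body": {
  "rows": [
    [[-0.012,0.015,0],-6],
    [[-0.025,0.035,0],-12],
    [[-0.037,0.053,0],-18],
    [[-0.05,0.071,0],-24],
    [[-0.062,0.089,0],-30],
    [[-0.075,0.107,0],-36],
    [[-0.087,0.125,0],-42],
    [[-0.1,0.1425,0],-49],
    [[-0.1,0.1425,0],-56],
    [[-0.1,0.1425,0],-63],
    [[-0.1,0.1425,0],-67],
    [[-0.1,0.1425,0],-67]
  ]
}}

```text
t: 19.13
ee_pos: [0.4642, 0.3049, 0.3081]
eef_rot: [0.001, 1.0, -0.001, -0.003]
force: [-0.7, 1.0, -3.5]
gripper_width: 0.026
```

```bash
cat >> h.py <<'E'
def look(f=None):
    s=sense(); print(s['t'],s['ee_pos'].round(4),'yaw',round(yaw(s),1),s['force'].round(1),'w',round(s['gripper_width'],4))
    for n in('wrist','top','scene'):
        c=cam(n,f if n=='wrist' else None); P=cloud(c,n=='wrist')
        try: x,r,k=pan(P); print('pan',n,x.round(4),r.round(4),k)
        except Exception as e: print(n,e)
    return s
E
python3 - <<'E'
from h import *
look()
E
```

```text
19.1333 [0.4642 0.3049 0.3081] yaw -90.1 [-0.7  1.  -3.5] w 0.026
pan wrist [0.4676 0.3064] 0.0926 6616
pan top [0.4681 0.3066] 0.0928 407
pan scene [0.4664 0.3051] 0.094 262
```

>>> {"method": "drive_tool", "body": {
  "rows": [
    [[0.001,0.001,-0.03],0],
    [[0.001,0.001,-0.06],0],
    [[0.001,0.001,-0.09],0],
    [[0.001,0.001,-0.11],0],
    [[0.001,0.001,-0.12],0],
    [[0.001,0.001,-0.12],0],
    [[0.001,0.001,-0.12],0]
  ]
}}

```text
t: 19.87
ee_pos: [0.4669, 0.3062, 0.1915]
eef_rot: [0.0, 1.0, -0.0, -0.0]
force: [0.2, -0.5, -2.5]
gripper_width: 0.0261
```

>>> {"method": "drive_tool", "body": {
  "rows": [
    [[0.001,0,-0.005],0],
    [[0.001,0,-0.009],0],
    [[0.001,0,-0.0115],0],
    [[0.001,0,-0.0115],0],
    [[0.001,0,-0.0125],0],
    [[0.001,0,-0.0125],0]
  ]
}}

```text
t: 20.37
ee_pos: [0.4679, 0.3063, 0.1794]
eef_rot: [-0.0, 1.0, -0.0, 0.0]
force: [-0.6, 0.3, -3.0]
gripper_width: 0.0258
```

>>> {"method": "drive_tool", "body": {
  "rows": [
    [[0,0,-0.001],0],
    [[0,0,-0.001],0],
    [[0,0,-0.001],0]
  ]
}}

```text
t: 20.62
ee_pos: [0.4681, 0.3064, 0.1787]
eef_rot: [-0.0, 1.0, -0.0, 0.0]
force: [-0.9, -0.1, -0.8]
gripper_width: 0.0262
```

>>> {"method": "drive_tool", "body": {
  "rows": [
    [[0,0,0],0],
    [[0,0,0],0],
    [[0,0,0],0],
    [[0,0,0.005],0],
    [[0,0,0.02],0],
    [[0,0,0.05],0],
    [[0,0,0.09],0],
    [[0,0,0.13],0],
    [[0,0,0.15],0],
    [[0,0,0.15],0],
    [[0,0,0.15],0]
  ],
  "jaw": 0.045
}}

```text
t: 21.53
ee_pos: [0.4686, 0.3066, 0.331]
eef_rot: [-0.001, 1.0, -0.0, 0.002]
force: [-0.0, -0.8, -1.1]
gripper_width: 0.045
```

```bash
cat >> h.py <<'E'
def pile(P,ztop,c0):
    # top leg: points of the top surface; toe and leg box
    m=(abs(P[...,2]-ztop)<.004)&(np.hypot(P[...,0]-c0[0],P[...,1]-c0[1])<.075); q=P[m]
    k=abs(q[:,1]-c0[1])<.019; 
    h=np.polyfit(q[k][:,0],q[k][:,2],1),np.polyfit(q[k][:,1],q[k][:,2],1)
    print('pile n',m.sum(),'z',np.median(q[:,2]).round(4),'x',q[:,0].min().round(4),q[:,0].max().round(4),'y',q[:,1].min().round(4),q[:,1].max().round(4),'tilt',h[0][0].round(3),h[1][0].round(3)); return q
E
python3 - <<'E'
from h import *
look('w7.png')
for n in('wrist','top','scene'):
    print(n); pile(cloud(cam(n),n=='wrist'),.014,(.468,.306))
E
```

```text
21.5333 [0.4686 0.3066 0.331 ] yaw -90.0 [-0.  -0.8 -1.1] w 0.045
pan wrist [0.4678 0.3064] 0.0926 6336
pan top [0.4679 0.3063] 0.0925 400
pan scene [0.4665 0.3052] 0.0941 258
wrist
pile n 3632 z 0.0138 x 0.4156 0.5199 y 0.2916 0.3413 tilt 0.002 0.001
top
pile n 34 z 0.0128 x 0.4001 0.5189 y 0.2338 0.3247 tilt 0.047 0.01
scene
pile n 153 z 0.0116 x 0.4158 0.518 y 0.2894 0.3431 tilt 0.003 0.001
```

View pics/w7.png

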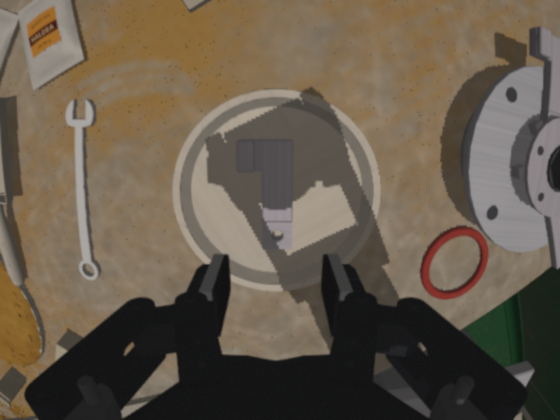

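>>> {"method": "drive_tool", "body": {
  "rows": [
    [[-0.016,-0.2985,0.01],6],
    [[-0.016,-0.2985,0.01],12],
    [[-0.016,-0.2985,0.01],18],
    [[-0.016,-0.2985,0.01],24],
    [[-0.016,-0.2985,0.01],31],
    [[-0.016,-0.2985,0.01],31],
    [[-0.016,-0.2985,0.01],31],
    [[-0.016,-0.2985,0.01],31],
    [[-0.016,-0.2985,0.01],31],
    [[-0.016,-0.2985,0.01],31],
    [[-0.016,-0.2985,0.01],31]
  ]
}}

```text
t: 22.75
ee_pos: [0.4517, 0.0083, 0.3375]
eef_rot: [-0.001, 0.964, 0.267, -0.001]
force: [-0.2, 0.0, 0.9]
gripper_width: 0.0449
```

```bash
python3 - <<'E'
from h import *
s=sense(); print(s['t'],s['ee_pos'].round(4),yaw(s),s['joints'].round(2))
P=cloud(cam('wrist','w8.png'),True); arms(P); arms(cloud(cam('top')))
E
```

```text
22.75 [0.4517 0.0083 0.3375] -59.04855644701314 [-0.14 -0.09  2.07  0.    1.16  0.89]
66 few 0
-6 2150 z 0.0691 width 0.0279 dir -4.5 lat@74 mm 1.4
-78 2082 z 0.0691 width 0.0278 dir -75.8 lat@74 mm 2.5
-150 2040 z 0.069 width 0.0273 dir -148.8 lat@74 mm 2.7
66 few 8
-6 111 z 0.0697 width 0.0243 dir -7.0 lat@74 mm 1.5
-78 104 z 0.0691 width 0.0247 dir -76.5 lat@74 mm 2.7
-150 few 3
```

>>> {"method": "drive_tool", "body": {
  "rows": [
    [[0.001,0,-0.04],0],
    [[0.001,0,-0.07],0],
    [[0.001,0,-0.09],0],
    [[0.001,0,-0.1],0],
    [[0.001,0,-0.104],0],
    [[0.001,0,-0.104],0],
    [[0.001,0,-0.104],0]
  ]
}}

```text
t: 23.43
ee_pos: [0.4537, 0.0081, 0.2353]
eef_rot: [0.0, 0.964, 0.267, 0.001]
force: [0.1, 1.3, -0.1]
gripper_width: 0.0451
```

>>> {"method": "drive_tool", "body": {
  "rows": [
    [[0,0,0],0],
    [[0,0,0],0],
    [[0,0,0],0],
    [[0,0,0],0],
    [[0,0,0],0],
    [[0,0,0],0]
  ],
  "jaw": 0.015
}}

```text
t: 23.93
ee_pos: [0.4539, 0.0079, 0.2362]
eef_rot: [0.0, 0.964, 0.267, 0.002]
force: [-1.2, 1.7, 7.0]
gripper_width: 0.0258
```

>>> {"method": "drive_tool", "body": {
  "rows": [
    [[0,0,0],0],
    [[0,0,0],0],
    [[0,0,-0.003],0],
    [[0,0,-0.0035],0],
    [[0,0,-0.0035],0]
  ],
  "jaw": 0.04
}}

```text
t: 24.35
ee_pos: [0.4526, 0.0077, 0.2302]
eef_rot: [-0.0, 0.964, 0.267, -0.0]
force: [0.3, 0.4, 0.2]
gripper_width: 0.0399
```

>>> {"method": "drive_tool", "body": {
  "rows": [
    [[0,0,0],0],
    [[0,0,0],0],
    [[0,0,0],0],
    [[0,0,0],0],
    [[0,0,0],0]
  ],
  "jaw": 0.015
}}

```text
t: 24.77
ee_pos: [0.4529, 0.0077, 0.2308]
eef_rot: [0.0, 0.964, 0.267, -0.0]
force: [-0.2, -0.7, 1.9]
gripper_width: 0.0262
```

>>> {"method": "drive_tool", "body": {
  "rows": [
    [[0,0,0.001],0],
    [[-0.009,-0.0054,0.001],0],
    [[-0.018,-0.0108,0.001],0],
    [[-0.027,-0.0162,0.001],0],
    [[-0.036,-0.0216,0.001],0],
    [[-0.0446,-0.0268,0.001],0],
    [[-0.0446,-0.0268,0.001],0],
    [[-0.0446,-0.0268,0.001],0],
    [[-0.0446,-0.0268,0.03],0],
    [[-0.0446,-0.0268,0.06],0],
    [[-0.0446,-0.0268,0.1],0],
    [[-0.0446,-0.0268,0.1],0]
  ]
}}

```text
t: 25.77
ee_pos: [0.4121, -0.0197, 0.339]
eef_rot: [0.004, 0.964, 0.267, 0.008]
force: [3.0, -0.3, -2.3]
gripper_width: 0.0265
```

>>> {"method": "drive_tool", "body": {
  "rows": [
    [[0.0595,0.325,0.005],-5],
    [[0.0595,0.325,0.005],-10],
    [[0.0595,0.325,0.005],-15],
    [[0.0595,0.325,0.005],-20],
    [[0.0595,0.325,0.005],-25],
    [[0.0595,0.325,0.005],-31],
    [[0.0595,0.325,0.005],-31],
    [[0.0595,0.325,0.005],-31],
    [[0.0595,0.325,0.005],-31],
    [[0.0595,0.325,0.005],-31],
    [[0.0595,0.325,0.005],-31],
    [[0.0595,0.325,0.005],-31]
  ]
}}

```text
t: 26.77
ee_pos: [0.4675, 0.3051, 0.3348]
eef_rot: [0.001, 1.0, -0.001, -0.001]
force: [-0.3, 0.5, -4.2]
gripper_width: 0.0264
```

```bash
python3 - <<'E'
from h import *
look('w9.png')
P=cloud(cam('wrist'),True); pile(P,.014,(.468,.306))
E
```

```text
26.7667 [0.4675 0.3051 0.3348] yaw -90.1 [-0.3  0.5 -4.2] w 0.0264
pan wrist [0.4677 0.3064] 0.0926 5600
pan top [0.4681 0.3063] 0.0923 417
pan scene [0.4664 0.3048] 0.0939 255
pile n 1334 z 0.0139 x 0.4584 0.5201 y 0.2915 0.342 tilt 0.0 0.004
```

>>> {"method": "drive_tool", "body": {
  "rows": [
    [[0,0.0007,-0.03],0],
    [[0,0.0007,-0.06],0],
    [[0,0.0007,-0.09],0],
    [[0,0.0007,-0.12],0],
    [[0,0.0007,-0.135],0],
    [[0,0.0007,-0.139],0],
    [[0,0.0007,-0.139],0],
    [[0,0.0007,-0.139],0]
  ]
}}

```text
t: 27.63
ee_pos: [0.4686, 0.3067, 0.1979]
eef_rot: [-0.0, 1.0, -0.001, 0.001]
force: [0.2, 0.7, -4.7]
gripper_width: 0.0263
```

>>> {"method": "drive_tool", "body": {
  "rows": [
    [[-0.001,-0.001,-0.004],0],
    [[-0.001,-0.001,-0.007],0],
    [[-0.001,-0.001,-0.009],0],
    [[-0.001,-0.001,-0.0095],0],
    [[-0.001,-0.001,-0.01],0],
    [[-0.001,-0.001,-0.01],0]
  ]
}}

```text
t: 28.13
ee_pos: [0.4671, 0.3059, 0.1877]
eef_rot: [0.0, 1.0, -0.0, 0.0]
force: [-2.2, -1.4, 3.5]
gripper_width: 0.026
```

Contact. Release and look.

>>> {"method": "drive_tool", "body": {
  "rows": [
    [[0,0,0],0],
    [[0,0,0],0],
    [[0,0,0],0],
    [[0,0,0.005],0],
    [[0,0,0.02],0],
    [[0,0,0.05],0],
    [[0,0,0.09],0],
    [[0,0,0.13],0],
    [[0,0,0.15],0],
    [[0,0,0.15],0],
    [[0,0,0.15],0]
  ],
  "jaw": 0.045
}}

```text
t: 29.05
ee_pos: [0.4675, 0.306, 0.3394]
eef_rot: [-0.001, 1.0, -0.0, 0.002]
force: [-0.0, 0.9, -0.4]
gripper_width: 0.045
```

```bash
python3 - <<'E'
from h import *
look('w10.png')
for n in('wrist','scene'):
    P=cloud(cam(n),n=='wrist'); pile(P,.026,(.468,.306))
E
```

```text
29.05 [0.4675 0.306  0.3394] yaw -90.0 [-0.   0.9 -0.4] w 0.045
pan wrist [0.4677 0.3063] 0.0926 6141
pan top [0.4683 0.3067] 0.0924 417
pan scene [0.4661 0.3048] 0.0937 264
pile n 3681 z 0.0258 x 0.4163 0.5201 y 0.2687 0.3192 tilt 0.0 -0.001
pile n 146 z 0.0237 x 0.4149 0.5183 y 0.2661 0.3178 tilt 0.001 -0.019
```

>>> {"method": "drive_tool", "body": {
  "rows": [
    [[0.122,-0.2653,0],-5],
    [[0.122,-0.2653,0],-5],
    [[0.122,-0.2653,0],-5],
    [[0.122,-0.2653,0],-5],
    [[0.122,-0.2653,0],-5],
    [[0.122,-0.2653,0],-5],
    [[0.122,-0.2653,0],-5],
    [[0.122,-0.2653,0],-5],
    [[0.122,-0.2653,0],-5],
    [[0.122,-0.2653,0],-5],
    [[0.122,-0.2653,0],-5]
  ]
}}

```text
t: 30.22
ee_pos: [0.588, 0.0415, 0.3356]
eef_rot: [-0.0, 0.999, -0.043, -0.001]
force: [-0.4, 0.5, 0.8]
gripper_width: 0.0449
```

```bash
python3 - <<'E'
from h import *
s=sense(); print(s['t'],s['ee_pos'].round(4),yaw(s),s['joints'].round(2))
P=cloud(cam('wrist','w11.png'),True); arms(P)
E
```

```text
30.2167 [0.588  0.0415 0.3356] -94.97897049800324 [-0.05  0.21  1.76  0.    1.18  1.61]
66 few 0
-6 2040 z 0.0689 width 0.0272 dir -4.6 lat@74 mm 1.6
-78 1059 z 0.0689 width 0.0278 dir -95.2 lat@74 mm 6.7
-150 few 0
```

Aligned; descend to TCP z ≈ 0.231.

>>> {"method": "drive_tool", "body": {
  "rows": [
    [[0.001,-0.0005,-0.04],0],
    [[0.001,-0.0005,-0.07],0],
    [[0.001,-0.0005,-0.09],0],
    [[0.001,-0.0005,-0.1],0],
    [[0.001,-0.0005,-0.105],0],
    [[0.001,-0.0005,-0.106],0],
    [[0.001,-0.0005,-0.106],0],
    [[0.001,-0.0005,-0.106],0]
  ]
}}

```text
t: 30.93
ee_pos: [0.5908, 0.0401, 0.2326]
eef_rot: [0.0, 0.999, -0.044, 0.002]
force: [0.1, 0.2, 0.1]
gripper_width: 0.0449
```

>>> {"method": "drive_tool", "body": {
  "rows": [
    [[0,0,-0.0015],0],
    [[0,0,-0.0015],0],
    [[0,0,-0.0015],0],
    [[0,0,-0.0015],0],
    [[0,0,-0.0015],0],
    [[0,0,-0.0015],0],
    [[0,0,-0.0015],0]
  ],
  "jaw": 0.015
}}

```text
t: 31.52
ee_pos: [0.5908, 0.0399, 0.2311]
eef_rot: [-0.0, 0.999, -0.044, 0.002]
force: [-0.5, 0.5, 6.7]
gripper_width: 0.0259
```

>>> {"method": "drive_tool", "body": {
  "rows": [
    [[0,0,0.001],0],
    [[0.01,-0.0008,0.001],0],
    [[0.02,-0.0016,0.001],0],
    [[0.03,-0.0025,0.001],0],
    [[0.04,-0.0034,0.001],0],
    [[0.05,-0.0044,0.001],0],
    [[0.05,-0.0044,0.001],0],
    [[0.05,-0.0044,0.001],0],
    [[0.05,-0.0044,0.03],0],
    [[0.05,-0.0044,0.06],0],
    [[0.05,-0.0044,0.1],0],
    [[0.05,-0.0044,0.11],0]
  ]
}}

```text
t: 32.52
ee_pos: [0.641, 0.0354, 0.3441]
eef_rot: [0.0, 0.999, -0.044, 0.004]
force: [3.3, -0.5, -1.4]
gripper_width: 0.0264
```

>>> {"method": "drive_tool", "body": {
  "rows": [
    [[-0.172,0.27,0.0],2],
    [[-0.172,0.27,0.0],5],
    [[-0.172,0.27,0.0],5],
    [[-0.172,0.27,0.0],5],
    [[-0.172,0.27,0.0],5],
    [[-0.172,0.27,0.0],5],
    [[-0.172,0.27,0.0],5],
    [[-0.172,0.27,0.0],5],
    [[-0.172,0.27,0.0],5],
    [[-0.172,0.27,0.0],5],
    [[-0.172,0.27,0.0],5],
    [[-0.172,0.27,0.0],5]
  ]
}}

```text
t: 33.52
ee_pos: [0.468, 0.3045, 0.338]
eef_rot: [0.001, 1.0, -0.001, -0.001]
force: [-0.1, -0.3, -3.5]
gripper_width: 0.0261
```

```bash
python3 - <<'E'
from h import *
look('w12.png')
P=cloud(cam('wrist'),True); pile(P,.026,(.468,.306))
E
```

```text
33.5167 [0.468  0.3045 0.338 ] yaw -90.1 [-0.1 -0.3 -3.5] w 0.0261
pan wrist [0.4678 0.3064] 0.0926 5417
pan top [0.4683 0.3065] 0.0924 407
pan scene [0.4661 0.3049] 0.0937 264
pile n 870 z 0.0259 x 0.4219 0.5208 y 0.2685 0.3355 tilt -0.008 0.0
```

>>> {"method": "drive_tool", "body": {
  "rows": [
    [[0,0.0007,-0.03],0],
    [[0,0.0007,-0.06],0],
    [[0,0.0007,-0.09],0],
    [[0,0.0007,-0.115],0],
    [[0,0.0007,-0.125],0],
    [[0,0.0007,-0.13],0],
    [[0,0.0007,-0.13],0],
    [[0,0.0007,-0.13],0]
  ]
}}

```text
t: 34.38
ee_pos: [0.4689, 0.3065, 0.2107]
eef_rot: [-0.001, 1.0, -0.001, 0.001]
force: [0.1, -0.3, -3.6]
gripper_width: 0.0264
```

>>> {"method": "drive_tool", "body": {
  "rows": [
    [[0,-0.001,-0.004],0],
    [[0,-0.001,-0.007],0],
    [[0,-0.001,-0.009],0],
    [[0,-0.001,-0.01],0],
    [[0,-0.001,-0.0105],0],
    [[0,-0.001,-0.0105],0]
  ]
}}

```text
t: 34.88
ee_pos: [0.4681, 0.3054, 0.2]
eef_rot: [-0.0, 1.0, -0.0, 0.0]
force: [-3.1, -2.1, 5.0]
gripper_width: 0.0261
```

>>> {"method": "drive_tool", "body": {
  "rows": [
    [[0,0,0],0],
    [[0,0,0],0],
    [[0,0,0],0],
    [[0,0,0.005],0],
    [[0,0,0.02],0],
    [[0,0,0.05],0],
    [[0,0,0.09],0],
    [[0,0,0.13],0],
    [[0,0,0.14],0],
    [[0,0,0.14],0],
    [[0,0,0.14],0]
  ],
  "jaw": 0.045
}}

```text
t: 35.8
ee_pos: [0.4679, 0.3052, 0.3394]
eef_rot: [-0.0, 1.0, -0.0, 0.001]
force: [-0.1, -0.5, -0.5]
gripper_width: 0.0448
```

```bash
python3 - <<'E'
from h import *
look('w13.png')
for n in('wrist','scene'):
    P=cloud(cam(n),n=='wrist'); pile(P,.038,(.468,.306))
E
```

```text
35.8 [0.4679 0.3052 0.3394] yaw -90.0 [-0.1 -0.5 -0.5] w 0.0448
pan wrist [0.4677 0.3063] 0.0926 6153
pan top [0.4683 0.3064] 0.0925 407
pan scene [0.4665 0.3051] 0.0938 255
pile n 4031 z 0.0378 x 0.4147 0.5197 y 0.2823 0.3405 tilt 0.002 0.003
pile n 160 z 0.0355 x 0.4132 0.5178 y 0.2873 0.3378 tilt 0.005 -0.004
```

>>> {"method": "drive_tool", "body": {
  "rows": [
    [[0.0658,-0.3301,0],7],
    [[0.0658,-0.3301,0],14],
    [[0.0658,-0.3301,0],21],
    [[0.0658,-0.3301,0],28],
    [[0.0658,-0.3301,0],35],
    [[0.0658,-0.3301,0],42],
    [[0.0658,-0.3301,0],49],
    [[0.0658,-0.3301,0],56],
    [[0.0658,-0.3301,0],63],
    [[0.0658,-0.3301,0],70],
    [[0.0658,-0.3301,0],77],
    [[0.0658,-0.3301,0],84]
  ]
}}

```text
t: 37.05
ee_pos: [0.5333, -0.026, 0.337]
eef_rot: [-0.001, 0.765, 0.644, -0.001]
force: [-0.7, 0.7, -0.5]
gripper_width: 0.0449
```

>>> {"method": "drive_tool", "body": {
  "rows": [
    [[0,0,0],7],
    [[0,0,0],14],
    [[0,0,0],19],
    [[0,0,0],19],
    [[0,0,0],19]
  ]
}}

```text
t: 37.47
ee_pos: [0.5332, -0.0249, 0.3375]
eef_rot: [-0.001, 0.651, 0.759, -0.001]
force: [-1.0, -0.7, 0.1]
gripper_width: 0.0452
```

```bash
python3 - <<'E'
from h import *
s=sense(); print(s['t'],s['ee_pos'].round(4),yaw(s),s['joints'].round(2))
P=cloud(cam('wrist','w14.png'),True); arms(P)
E
```

```text
37.4667 [ 0.5332 -0.0249  0.3375] 8.790300906732 [-0.18  0.09  1.89 -0.    1.16 -0.33]
66 few 0
-6 few 0
-78 2026 z 0.0691 width 0.0276 dir -76.8 lat@74 mm 2.6
-150 few 0
```

>>> {"method": "drive_tool", "body": {
  "rows": [
    [[0.0005,0,-0.03],4.3],
    [[0.0005,0,-0.06],4.3],
    [[0.0005,0,-0.085],4.3],
    [[0.0005,0,-0.1],4.3],
    [[0.0005,0,-0.106],4.3],
    [[0.0005,0,-0.108],4.3],
    [[0.0005,0,-0.108],4.3],
    [[0.0005,0,-0.108],4.3]
  ]
}}

```text
t: 38.18
ee_pos: [0.5349, -0.025, 0.232]
eef_rot: [0.001, 0.621, 0.784, 0.001]
force: [-1.0, 0.1, -0.2]
gripper_width: 0.0448
```

>>> {"method": "drive_tool", "body": {
  "rows": [
    [[0,0,-0.001],0],
    [[0,0,-0.001],0],
    [[0,0,-0.001],0],
    [[0,0,-0.001],0],
    [[0,0,-0.001],0],
    [[0,0,-0.001],0],
    [[0,0,-0.001],0]
  ],
  "jaw": 0.015
}}

```text
t: 38.77
ee_pos: [0.5348, -0.0251, 0.2315]
eef_rot: [0.001, 0.621, 0.784, 0.0]
force: [-1.9, 0.5, 5.7]
gripper_width: 0.026
```

>>> {"method": "drive_tool", "body": {
  "rows": [
    [[0,0,0.001],0],
    [[0.0023,-0.0097,0.001],0],
    [[0.0046,-0.0195,0.001],0],
    [[0.0069,-0.0292,0.001],0],
    [[0.0092,-0.039,0.001],0],
    [[0.0115,-0.0487,0.001],0],
    [[0.0115,-0.0487,0.001],0],
    [[0.0115,-0.0487,0.001],0],
    [[0.0115,-0.0487,0.03],0],
    [[0.0115,-0.0487,0.06],0],
    [[0.0115,-0.0487,0.1],0],
    [[0.0115,-0.0487,0.11],0]
  ]
}}

```text
t: 39.77
ee_pos: [0.547, -0.0742, 0.3444]
eef_rot: [0.004, 0.621, 0.784, 0.001]
force: [1.7, -0.7, -0.9]
gripper_width: 0.0263
```

```bash
python3 - <<'E'
from h import *
s=look('w15.png'); print(s['joints'].round(2))
E
```

```text
39.7667 [ 0.547  -0.0742  0.3444] yaw 13.2 [ 1.7 -0.7 -0.9] w 0.0263
pan wrist [0. 0.] 0.0 0
pan top [0.468  0.3065] 0.0924 544
pan scene [0.4663 0.3051] 0.094 263
[-0.26  0.12  1.84 -0.    1.17 -0.49]
  return _methods._mean(a, axis=axis, dtype=dtype,
  ret = ret.dtype.type(ret / rcount)
```

>>> {"method": "drive_tool", "body": {
  "rows": [
    [[-0.0785,0.379,0],-6],
    [[-0.0785,0.379,0],-12],
    [[-0.0785,0.379,0],-18],
    [[-0.0785,0.379,0],-24],
    [[-0.0785,0.379,0],-30],
    [[-0.0785,0.379,0],-36],
    [[-0.0785,0.379,0],-42],
    [[-0.0785,0.379,0],-48],
    [[-0.0785,0.379,0],-54],
    [[-0.0785,0.379,0],-60],
    [[-0.0785,0.379,0],-66],
    [[-0.0785,0.379,0],-66]
  ]
}}

```text
t: 40.92
ee_pos: [0.4651, 0.3061, 0.3352]
eef_rot: [0.001, 0.947, 0.32, -0.004]
force: [0.1, -0.2, -3.1]
gripper_width: 0.026
```

>>> {"method": "drive_tool", "body": {
  "rows": [
    [[0,0,0],-7],
    [[0,0,0],-14],
    [[0,0,0],-21],
    [[0,0,0],-28],
    [[0,0,0],-35],
    [[0,0,0],-37],
    [[0,0,0],-37],
    [[0,0,0],-37]
  ]
}}

```text
t: 41.58
ee_pos: [0.4666, 0.3043, 0.3373]
eef_rot: [0.001, 1.0, 0.003, -0.002]
force: [-0.2, 0.4, -2.5]
gripper_width: 0.0262
```

```bash
python3 - <<'E'
from h import *
look('w16.png')
P=cloud(cam('wrist'),True); pile(P,.038,(.468,.306))
E
```

```text
41.5833 [0.4666 0.3043 0.3373] yaw -89.7 [-0.2  0.4 -2.5] w 0.0262
pan wrist [0.4678 0.3064] 0.0926 5537
pan top [0.4682 0.3067] 0.0926 389
pan scene [0.4663 0.3051] 0.094 258
pile n 1363 z 0.0379 x 0.4635 0.5197 y 0.291 0.3412 tilt -0.005 0.004
```

>>> {"method": "drive_tool", "body": {
  "rows": [
    [[0.0005,0.0007,-0.03],0],
    [[0.0005,0.0007,-0.06],0],
    [[0.0005,0.0007,-0.085],0],
    [[0.0005,0.0007,-0.105],0],
    [[0.0005,0.0007,-0.112],0],
    [[0.0005,0.0007,-0.116],0],
    [[0.0005,0.0007,-0.116],0],
    [[0.0005,0.0007,-0.116],0]
  ]
}}

```text
t: 42.45
ee_pos: [0.4684, 0.3065, 0.2251]
eef_rot: [-0.001, 1.0, 0.002, 0.001]
force: [0.2, 0.0, -2.1]
gripper_width: 0.0263
```

>>> {"method": "drive_tool", "body": {
  "rows": [
    [[0,-0.001,-0.005],0],
    [[0,-0.001,-0.009],0],
    [[0,-0.001,-0.0115],0],
    [[0,-0.001,-0.0125],0],
    [[0,-0.001,-0.013],0],
    [[0,-0.001,-0.013],0]
  ]
}}

```text
t: 42.95
ee_pos: [0.468, 0.3053, 0.2123]
eef_rot: [0.0, 1.0, 0.002, 0.0]
force: [-1.8, -2.3, 5.4]
gripper_width: 0.0262
```

>>> {"method": "drive_tool", "body": {
  "rows": [
    [[0,0,0],0],
    [[0,0,0],0],
    [[0,0,0],0],
    [[0,0,0.005],0],
    [[0,0,0.02],0],
    [[0,0,0.05],0],
    [[0,0,0.09],0],
    [[0,0,0.13],0],
    [[0,0,0.14],0],
    [[0,0,0.14],0],
    [[0,0,0.14],0],
    [[0,0,0.14],0]
  ],
  "jaw": 0.045
}}

```text
t: 43.95
ee_pos: [0.4667, 0.3047, 0.3486]
eef_rot: [0.001, 1.0, 0.002, -0.002]
force: [-0.3, 0.5, -0.8]
gripper_width: 0.0448
```

```bash
python3 - <<'E'
from h import *
look('w17.png')
for n in('wrist','scene'):
    c=cam(n,'f_%s.png'%n);P=cloud(c,n=='wrist'); pile(P,.050,(.468,.306))
    m=(np.hypot(P[...,0]-C0[0],P[...,1]-C0[1])<.015)&(P[...,2]>.1)
    if m.any(): print('nut',np.percentile(P[m][:,2],[10,90]))
    r=np.hypot(P[...,0]-C0[0],P[...,1]-C0[1]); pl=(r<.044)&(r>.03)&(P[...,2]<.095)&(P[...,2]>.07); print('plate',np.median(P[pl][:,2]))
    n_=(np.hypot(P[...,0]-.643,P[...,1]+.058)<.02)&(P[...,2]>.12); print('cap z',P[n_][:,2].max() if n_.any() else None)
E
```

```text
43.95 [0.4667 0.3047 0.3486] yaw -89.8 [-0.3  0.5 -0.8] w 0.0448
pan wrist [0.4677 0.3063] 0.0926 5932
pan top [0.4682 0.3064] 0.0924 420
pan scene [0.4666 0.3051] 0.094 258
pile n 3953 z 0.0499 x 0.4174 0.5207 y 0.268 0.3382 tilt 0.001 0.0
nut [0.10736948 0.10920129]
plate 0.08438595209182922
cap z None
pile n 143 z 0.0475 x 0.4148 0.519 y 0.2648 0.3174 tilt -0.007 0.0
nut [0.10369714 0.10747097]
plate 0.08121378544155158
cap z 0.14008908266932807
```

View pics/w17.png

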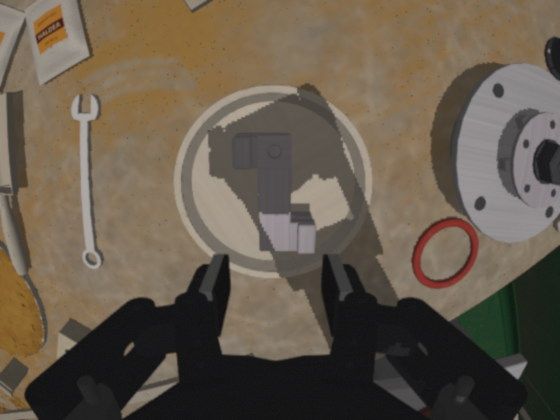

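View pics/f_scene.png

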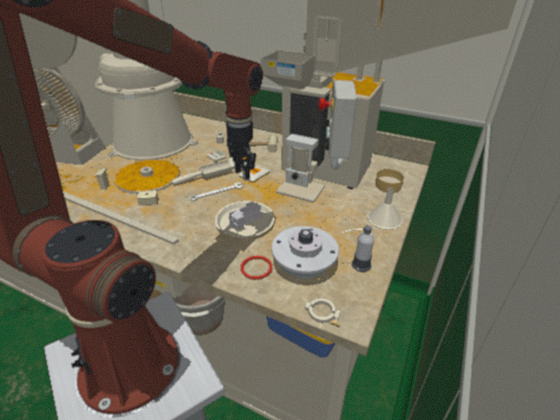

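```bash
python3 -c "from plant import close_job; print(close_job())"
```

```text
the job is handed in; nothing more can be done
None
```

The job is handed in after 44 s of robot time, well under the 210 s limit; no verdict came back, so the result rests on my own checks.

**What I did:** I pushed the nozzle cap to its stop with about 20 N and let it spring back. I then turned the left-hand nut 360° clockwise in two grips. Four arms were present. I drew each one straight out and piled them in the pan with the toes alternating.

**Last checks:**
- **Nut:** its top and the clamp plate stand about 9 mm above tight, which is roughly 6.9 rad. That is above the 5.9 rad needed and short of the 8.2 rad end stop.
- **Cap:** it is back up at about 140 mm.
- **Pile:** each arm was measured as it became the top one, with leg centres within about 3 mm of the pan centre and of each other. The top surface is at 50 mm and level within 0.01 rad.
- **Pan:** I saw no movement in any of the looks at it.
- **Other parts:** the gasket ring, pipe clamp and spanner look where they were in the final picture. I did not measure their positions.
- **Gripper:** it is open and clear of everything.

**Disagreements:** the scene camera's depth reads 2 to 3 mm lower than the wrist camera's throughout. The jaw opening also reads about 2 mm under the true size of what it holds. Neither came near any limit.

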